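Index the decorating wheel on by one notch

TASK

Turn the decorating wheel on by exactly one notch, clockwise seen from above, so that the next panel of the white pot comes round: push the wheel's plunger down with the fingertips, keep it down while you push the wheel round with it, and let it spring fully up into the next notch. Do not pick anything up: the pot stays standing in the middle of the wheel, and the other things round the wheel stay where they are.

Things in the scene. Friction and masses are not known exactly. Their poses are not given: they have to be found in the camera images.
- index_base: Fixed round grey pan, 292 mm across, 45 mm high, on the table. Origin: centre of its underside, on the wheel's vertical axis; z up; its x axis points through the notch where the plunger sits at the start. Inside its rim is a steel index ring (inner radius 120 mm, 34 to 45 mm above the table) with 8 notches, 18 mm wide, 45 degrees (0.785 rad) apart; beneath the ring it is open.
- wheel_axis (a point): Point on the wheel's axis on the wheel's top face, 54 mm above the table. The wheel is an aluminium disc 136 mm across with a cork face; a short arm on it carries the plunger outside the disc.
- wheel (a joint): Angle of the wheel in rad, 0 at the start notch, growing clockwise seen from above; the next notch clockwise is at 0.785. It turns with light friction (under 1 N at the plunger) once the key is free. In a notch it has about 0.01 rad of play.
- plunger (a joint): How far the plunger is pressed down, m: 0 fully up, 0.016 at its bottom stop; a spring pushes it up with about 4 N at 0, 8 N at 0.012, 9.6 N at 0.016. A round steel key, 16 mm thick, points outward from its stem and sits in a notch of the index ring while the plunger is up; from 0.012 down the key is clear beneath the ring.
- plunger_top (a point): Centre of the plunger's round black rubber pad, 44 mm across, on the face to be pressed, 93 mm from the wheel's axis. The face is 80 mm above the table when the plunger is up; a rim 3 mm wide stands 3.5 mm above the face round its edge, so the pressed face is 38 mm across. Moves and turns with the wheel and the plunger.
- next_notch (a point): Fixed point where the middle of the plunger's pad (its pressed face, plunger up) must come to stand: 80 mm above the table, 93 mm from the wheel's axis, 45 degrees clockwise of the start. Let go between notches, the plunger stays down, its key under the ring; let go with the key within about 5 mm of a notch's middle, the spring lifts it in and centres the wheel.
- pot: White lidded pot, 56 mm across, 44 mm high, loose, standing in the middle of the wheel; origin at the centre of its underside.
- paint_cup: Bystander: lidded clear cup of paint, 71 mm across, 55 mm high, beside the pan; origin at the centre of its underside.
- lid_jar: Bystander: screw-top jar with a black lid, 67 mm across, 76 mm high, beside the pan; origin at the centre of its underside.
- dropper: Bystander: small dropper bottle, 29 mm across, 73 mm high, beside the pan; origin at the centre of its underside.
- rinse_jar: Bystander: glass rinse jar with a brush standing in it, 69 mm across, 168 mm high with the brush, at the back; origin at the centre of its underside.
- marker: Bystander: capped marker pen lying on the table, 135 mm long, 16 mm thick; origin at the centre of its underside.
- gesso_jar: Bystander: white screw-top jar, 69 mm across, 83 mm high, at the back left; origin at the centre of its underside.
Not all that is in view belongs to the job. What is shaped like the pot but yellow is not meant.

How it is judged:
By the outcome, as a careful person would: the job done as asked, in the order asked, and still so for the second after the job is handed in, with the robot touching nothing.
It also fails if it takes over 38 s, if anything falls off the work surface, if the arm or the gripper's body presses on something with over 40 N, if the wrist force passes 120 N, or if a joint passes its speed limit or range.

ROBOT

A 6-joint arm with a two-finger parallel gripper is mounted at the origin on the work surface; the furniture and walls round the work are solid. World frame = base frame: x ahead of the robot, y to its left, z up, the work surface at z = 0. Lengths are in mm, angles in degrees, forces in N, time in s.
With the tool pointing down it reaches from about 300 to 1000 mm from the base axis. Payload 5.1 kg.
Tool frame: the origin (TCP) lies at the very end of the fingers, on their centre line; the grasp point (between the pads) lies 19 mm behind it; z points along the fingers, y is the line along which they close (so a half turn about z gives the same grasp; the last joint's range is limited). The gripper opens to 95 mm and grips with 3 to 60 N. Pads are 20 mm wide; open, the fingers measure 119 mm over their backs; the gripper's body (75 mm by 180 mm) begins 59 mm behind the grasp point.
Start: joints at [61.329, 7.093, 94.555, -0, 78.352, -4.733], TCP at [263.757, 594.068, 214.656] pointing down, gripper open.
Joint ranges: [-149.61, 149.61], [-58.7, 133.49], [1.44, 155.28], [-77.14, 257.14], [18.33, 153.61], [-166.67, 166.67]. Speed limits (degrees/s): [147.25, 147.25, 180, 180, 180, 180].

INTERFACE

Orientations are given as a 3x3 rotation matrix whose columns are the frame's x, y, z axes.
In Python, from bench import arm gives the robot as it stands. The module is installed in compiled form; this text tells all that it offers.
- The arm moves only by the tool play_rows, never from a script. Its argument "targets" is a list of rows, each a list of 3 entries, a list of its own where there are three numbers: the closure, from 0 (fully open) to 1 (shut), then the shift along the tool's x, y, z scaled (see below), then the turn about the tool's z scaled (see below). A call has 1 to 12 rows; each row is the pose to reach, as a shift and turn from the pose commanded when the call began, along the tool's axes at that moment; what a row does not reach only later rows make up. The controller multiplies each number of a shift by 0.08 m and each number of a turn by 2 rad. A row lasts 1/8 s, in which the tool goes at most 62.5 mm and 10.7 degrees, less where a joint would pass 70% of its speed; a pose out of reach is approached as far as the arm can. A call with a number of a shift or a turn outside -1 to 1 is refused whole. A call with a gripper value outside its range is refused whole. The fingers move at their own pace and stop on an object; "newtons" is the grip in N (left out, the last holds). Time passes only in rows, so rows that repeat a pose let the fingers close. It gives the time, the measured TCP pose, the force, the opening and the grip force at its end, in the units of the state.
- arm.sense(): the state, without advancing time (a new reading comes with each control period).
- arm.get_image(name): name is "scene" or "top" or "wrist"; returns a dict with "frame" (420x560x3 uint8, blue, green, red), "fx", "fy", "cx", "cy" (pixels), "origin" and "attitude" of the camera in the world; the wrist camera has in their place "tool_from_camera" (4x4, takes a point from camera to tool coordinates, whose origin is the TCP and whose axes are the flange's). Camera axes: x right, y up, looking along -z (the intrinsics and any distortion apply to the point x, -y, -z); pixel columns grow to the right and rows downward; lengths in mm; the calibration is good to about 2 mm. A picture is of the moment at which its call begins: read the wrist's pose just before it. There is no depth.
- arm.job_done(): hands the job in; it is judged then, once.
Trained networks look in a picture, given as the dict that the camera call returned (one of the last four; its "shot" number tells which), for a name from the list of things; names that differ only in an ending like _2 or _b are one class to them, and where a whole thing is asked for, a point or a joint stands for the part that bears it (a point fixed in the world has none). Each returns a list of dicts, best first, with "confidence" (0 to 1); they miss things now and then, are a little off and sometimes report something else, mostly with a low value. They report only what shows in the picture. A call takes as long as a camera call. They do not tell look-alikes from the thing itself.
- arm.boxes_of(picture, label): "box" ([left, top, right, bottom] in pixels, round what is visible of it).
The state is a dict: "time_s": time; "joint_positions": joint angles; "joint_vel": joint speeds; "tau": joint torques, N m; "eef_pos": TCP position; "ee_rot": TCP orientation; "contact_force": force on the tool from outside, world axes, zero at the start; "wrist_torque": the same for the moment, N m; "grip_width": finger opening in mm; "gripper_force": force on a finger pad.
Only numpy, scipy, OpenCV 4.12 (cv2) and the standard library are available. Lean on these libraries where they do the work, as an engineer would, in place of code of your own. Each camera call takes 0.05 s, during which the arm holds its last target. There are 200 camera calls.

## Working session

There is one attempt and no reset: what is moved stays moved. The work goes in short steps, Python scripts to look and compute and a tool call to move; the robot and the scene stay as the last step left them, time stands still between calls to the robot, and variables do not carry over. Pictures are saved under pics/ and viewed, at most 10 in all, crops included, and the job is handed in when it is done.

Besides the shell and the picture viewer there is one more tool, called after "Call:" as name(argument=value, ...) on one line, values as JSON. play_rows: Moves the arm, as the interface text tells. Shifts and turns lie within -1 to 1; 1 stands for 0.08 m of shift or 2 rad of turn. Its arguments: {"type":"object","properties":{"targets":{"type":"array"},"newtons":{"type":"number"}},"required":["targets"]}

```bash
mkdir -p pics; cat > h.py <<'E'
import numpy as np, cv2
from bench import arm
def ray(im,u,v):
    d=np.array([(u-im['cx'])/im['fx'],-(v-im['cy'])/im['fy'],-1.])
    return np.array(im['origin'],float),np.array(im['attitude'],float)@d
def onz(im,u,v,z):
    o,d=ray(im,u,v); return o+d*(z-o[2])/d[2]
def proj(im,p):
    c=np.array(im['attitude']).T@(np.array(p,float)-np.array(im['origin']))
    return im['cx']+im['fx']*c[0]/-c[2], im['cy']-im['fy']*c[1]/-c[2]
E
python3 - <<'E'
from h import *
np.set_printoptions(precision=2,suppress=True)
s=arm.sense(); print(s['time_s'],s['eef_pos'],s['ee_rot'],s['grip_width'])
for n in ['scene','top']:
    im=arm.get_image(n); cv2.imwrite(f'pics/{n}.png',im['frame']); print(n,{k:v for k,v in im.items() if k!='frame'})
    for l in ['index_base','plunger_top','wheel','pot','paint_cup','lid_jar','dropper','rinse_jar','gesso_jar','marker']:
        print(l,[(np.round(b['box']).tolist(),round(b['confidence'],2)) for b in arm.boxes_of(im,l)[:3]])
E
```

```text
0.0 [263.46 593.5  213.39] [[-0.91  0.41 -0.  ]
 [ 0.41  0.91 -0.  ]
 [ 0.   -0.   -1.  ]] 94.61674264681683
scene {'fx': 539.1943129124447, 'fy': 539.1943129124447, 'cx': 273.86223298261143, 'cy': 217.39449983398657, 'origin': array([-603.58, -884.89,  898.47]), 'attitude': array([[ 0.57,  0.46, -0.68],
       [-0.82,  0.3 , -0.48],
       [-0.02,  0.83,  0.55]]), 'shot': 1}
index_base [([218.0, 188.0, 326.0, 265.0], 0.88)]
plunger_top [([268.0, 188.0, 288.0, 202.0], 0.69)]
wheel [([248.0, 188.0, 299.0, 235.0], 0.56), ([273.0, 191.0, 287.0, 200.0], 0.43)]
pot [([259.0, 200.0, 282.0, 224.0], 0.88), ([167.0, 187.0, 186.0, 208.0], 0.84), ([184.0, 200.0, 198.0, 218.0], 0.65)]
paint_cup [([223.0, 182.0, 245.0, 212.0], 0.75), ([219.0, 188.0, 322.0, 266.0], 0.27)]
lid_jar [([311.0, 235.0, 339.0, 265.0], 0.86), ([248.0, 190.0, 297.0, 234.0], 0.61)]
dropper [([347.0, 267.0, 366.0, 279.0], 0.68), ([327.0, 222.0, 339.0, 235.0], 0.47)]
rinse_jar [([377.0, 216.0, 407.0, 256.0], 0.98), ([219.0, 187.0, 323.0, 265.0], 0.38)]
gesso_jar [([188.0, 163.0, 208.0, 192.0], 0.62), ([220.0, 190.0, 323.0, 26
[... 217 characters left out ...]
([ 283.66, -118.67, 1033.9 ]), 'attitude': array([[ 0.01,  0.99, -0.16],
       [-1.  ,  0.01,  0.03],
       [ 0.04,  0.16,  0.99]]), 'shot': 2}
index_base [([227.0, 164.0, 341.0, 275.0], 0.68)]
plunger_top [([260.0, 170.0, 280.0, 192.0], 0.54)]
wheel []
pot [([133.0, 216.0, 155.0, 236.0], 0.87), ([272.0, 208.0, 294.0, 229.0], 0.81), ([137.0, 264.0, 160.0, 287.0], 0.7)]
paint_cup [([197.0, 181.0, 226.0, 212.0], 0.76)]
lid_jar [([341.0, 220.0, 376.0, 243.0], 0.61)]
dropper []
rinse_jar [([391.0, 163.0, 432.0, 198.0], 0.64)]
gesso_jar [([127.0, 166.0, 163.0, 201.0], 0.74), ([224.0, 163.0, 339.0, 278.0], 0.36)]
marker [([384.0, 228.0, 433.0, 236.0], 0.62), ([262.0, 173.0, 280.0, 193.0], 0.22)]
```

```bash
python3 - <<'E'
from h import *
np.set_printoptions(precision=1,suppress=True)
im=arm.get_image('top'); sc=arm.get_image('scene')
a=cv2.resize(im['frame'][140:300,110:450],None,fx=2.3,fy=2.3,interpolation=3)
b=cv2.resize(sc['frame'][150:290,150:420],None,fx=2.9,fy=2.9,interpolation=3)[:,:782]
w=min(a.shape[1],b.shape[1]); 
cv2.imwrite('pics/top_c.png',a); cv2.imwrite('pics/sc_c.png',b)
print('base',onz(im,284,219.5,45),'pad top',onz(im,270,181,82),'pot top',onz(im,283,218.5,98))
print('scene pad',onz(sc,278.5,195.5,82), 'lidjar',onz(im,358,231,76),'cup',onz(im,211,196,55))
E
```

```text
base [ 431.3 -144.1   45. ] pad top [ 521.9 -107.4   82. ] pot top [ 425.8 -140.3   98. ]
scene pad [ 502.1 -117.5   82. ] lidjar [ 400.6 -326.2   76. ] cup [487.2  41.1  55. ]
```

View pics/top_c.png

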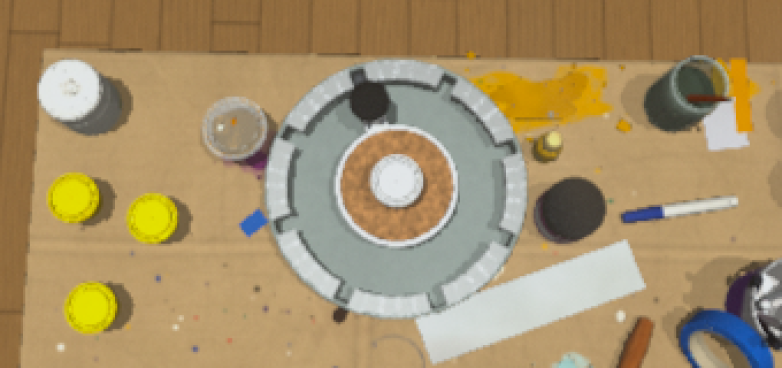

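View pics/sc_c.png

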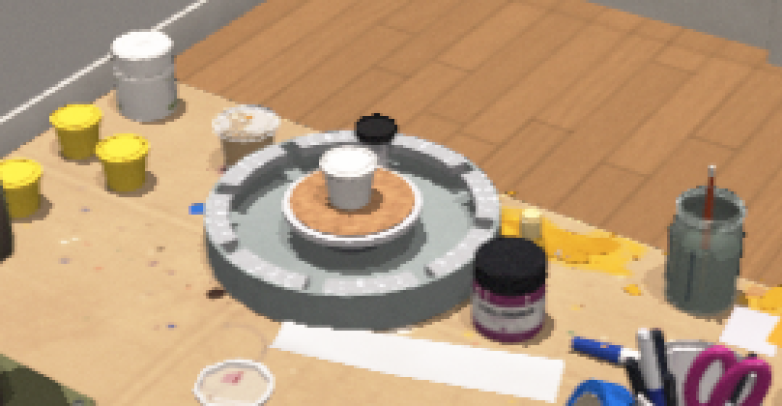

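The top crop shows the pan centred at crop (396,188), the black plunger pad at (369,103), and the next clockwise notch at (470,92). The white pot is at (397,181), and the yellow look-alikes are off to the left. The scene crop agrees with this. I'll check the full scene for obstacles along the path.

View pics/scene.png

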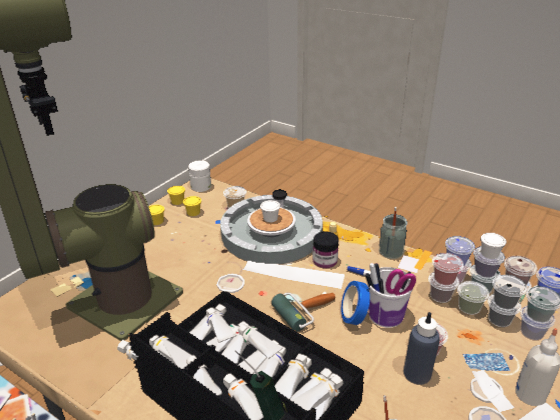

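```bash
python3 - <<'E'
from h import *
np.set_printoptions(precision=1,suppress=True)
im=arm.get_image('top'); print(im['frame'].shape)
f=lambda x,y:(110+x/2.3,140+y/2.3)
c=onz(im,*f(396,188),45); p=onz(im,*f(369,103),83); d=onz(im,*f(396.5,185),54)
print('pan',c,'disc',d,'pad',p,np.hypot(*(p-d)[:2]))
s=arm.sense(); R=np.array(s['ee_rot']); print(s['time_s'],R.T@(p-s['eef_pos'])/80)
E
```

```text
(420, 560, 3)
pan [ 425.5 -139.5   45. ] disc [ 427.6 -139.8   54. ] pad [ 512.1 -108.6   83. ] 90.10074212931951
1.25 [-6.4 -6.8  1.6]
```

The full scene shows the arm at the left, high above the table, with nothing tall between it and the wheel.

Call:
play_rows(targets=[[1,[-0.5,-0.5,0],0],[1,[-1,-1,0],0]], newtons=20)

```text
time_s: 1.5
eef_pos: [304.6, 487.5, 214.5]
ee_rot: [[-0.915, 0.404, 0.0], [0.404, 0.915, -0.0], [-0.0, -0.0, -1.0]]
contact_force: [-0.0, 0.0, -0.1]
grip_width: 80.1
gripper_force: 0.0
```

Call:
play_rows(targets=[[1,[-0.5,-0.5,0],0],[1,[-1,-1,0],0]])

```text
time_s: 1.75
eef_pos: [345.5, 381.3, 214.9]
ee_rot: [[-0.914, 0.405, 0.001], [0.405, 0.914, 0.0], [-0.0, 0.001, -1.0]]
contact_force: [0.2, -0.2, -0.0]
grip_width: 60.5
gripper_force: 0.0
```

Call:
play_rows(targets=[[1,[-0.5,-0.5,0],0],[1,[-1,-1,0],0]])

```text
time_s: 2.0
eef_pos: [386.1, 275.7, 215.0]
ee_rot: [[-0.914, 0.405, 0.001], [0.405, 0.914, 0.0], [-0.001, 0.001, -1.0]]
contact_force: [1.2, -0.7, -0.0]
grip_width: 40.5
gripper_force: 0.0
```

Call:
play_rows(targets=[[1,[-0.5,-0.5,0],0],[1,[-1,-1,0],0]])

```text
time_s: 2.25
eef_pos: [426.8, 170.1, 215.0]
ee_rot: [[-0.914, 0.406, 0.001], [0.406, 0.914, 0.0], [-0.001, 0.001, -1.0]]
contact_force: [0.6, -0.8, -0.7]
grip_width: 20.7
gripper_force: 0.0
```

Call:
play_rows(targets=[[1,[-0.5,-0.5,0],0],[1,[-1,-1,0],0]])

```text
time_s: 2.5
eef_pos: [467.5, 64.4, 215.1]
ee_rot: [[-0.914, 0.406, 0.001], [0.406, 0.914, 0.0], [-0.001, 0.001, -1.0]]
contact_force: [0.4, 1.0, 0.3]
grip_width: 2.1
gripper_force: 0.0
```

Call:
play_rows(targets=[[1,[-0.5,-0.5,0],0],[1,[-1,-1,0],0],[1,[-1,-1,0],0]])

```text
time_s: 2.88
eef_pos: [508.4, -42.4, 214.7]
ee_rot: [[-0.912, 0.411, -0.0], [0.411, 0.912, -0.0], [-0.0, -0.0, -1.0]]
contact_force: [0.1, 1.2, -0.8]
grip_width: 0.1
gripper_force: 0.0
```

```bash
cat >> h.py <<'E'
def wrist():
    s=arm.sense(); im=arm.get_image('wrist'); T=np.array(im['tool_from_camera'],float); R=np.array(s['ee_rot'])
    im['attitude']=R@T[:3,:3]; im['origin']=R@T[:3,3]+np.array(s['eef_pos']); return s,im
E
python3 - <<'E'
from h import *
np.set_printoptions(precision=2,suppress=True)
s,im=wrist(); cv2.imwrite('pics/w1.png',im['frame']); print(s['time_s'],s['eef_pos'],im['fx'],im['origin'],im['tool_from_camera'])
for l,z in [('plunger_top',83),('index_base',45),('pot',98)]:
    for b in arm.boxes_of(im,l)[:2]:
        x=b['box'];print(l,np.round(x),b['confidence'],onz(im,(x[0]+x[2])/2,(x[1]+x[3])/2,z))
E
```

```text
2.875 [508.38 -42.39 214.7 ] 358.08693144893755 [443.03 -14.23 385.88] [[   0.      0.97    0.25   71.13]
 [   1.     -0.     -0.     -1.21]
 [  -0.      0.25   -0.97 -171.18]
 [   0.      0.      0.      1.  ]]
plunger_top [189. 214. 255. 259.] 0.66 [ 517.26 -101.61   83.  ]
plunger_top [  0. 180.  22. 237.] 0.56 [ 418.6  -258.21   83.  ]
index_base [  0.   0. 304. 288.] 0.61 [ 417.79 -131.81   45.  ]
index_base [479.  51. 560. 134.] 0.16 [514.19 194.7   45.  ]
pot [ 91. 131. 166. 199.] 0.96 [ 428.67 -138.89   98.  ]
pot [366.   1. 428.  25.] 0.91 [412.7  95.1  98. ]
```

View pics/w1.png

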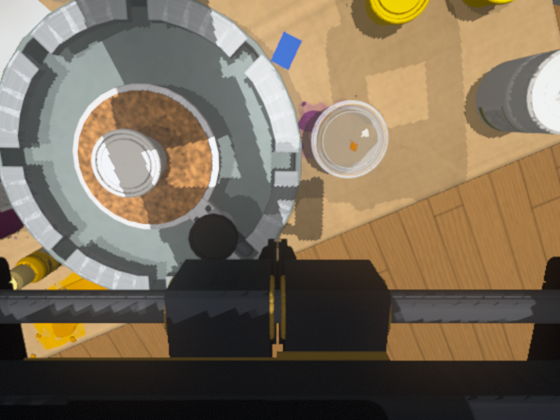

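The wrist view shows the pad at about (213,238), the disc centred near (147,156) and the pot lid at (128,163). The fingertips are at about (277,250).

```bash
python3 - <<'E'
from h import *
np.set_printoptions(precision=1,suppress=True)
s,im=wrist()
P=lambda u,v,z:onz(im,u,v,z)[:2]
q=np.array([P(75,153,54),P(219,158,54),P(147,84,54),P(147,228,54)])
A=np.c_[2*q,np.ones(4)];c=np.linalg.lstsq(A,(q**2).sum(1),rcond=None)[0];C=c[:2]
print('disc',C,'R',np.sqrt(c[2]+C@C))
pad=P(213.5,238,83);print('pad',pad, 'r',np.hypot(*(pad-C)),'pot',P(128,163,98))
for n in [(137,8),(35,50),(10,157),(238,62),(281,155)]:
    d=P(*n,40)-C; print('notch',np.degrees(np.arctan2(d[1],d[0])),np.hypot(*d))
d=pad-C;print('pad ang',np.degrees(np.arctan2(d[1],d[0])))
R=np.array(s['ee_rot']); print((R.T@(np.r_[pad,83]-s['eef_pos']))/80)
E
```

```text
disc [ 428.8 -135.9] R 66.32326723921229
pad [ 515. -105.] r 91.50206770009832 pot [ 426.6 -134.8]
notch 157.053775971192 129.91700749002004
notch -158.7157839613812 136.1775610771686
notch -114.23363002266507 136.765140781037
notch 111.6555052739746 120.7055690830608
notch 67.47389145108005 123.60476249210936
pad ang 19.73658836980971
[-0.4 -0.7  1.6]
```

Call:
play_rows(targets=[[1,[-0.2,-0.34,0.3],0],[1,[-0.394,-0.688,0.7],0],[1,[-0.394,-0.688,1],0]])

```text
time_s: 3.5
eef_pos: [513.9, -102.5, 133.6]
ee_rot: [[-0.914, 0.406, -0.0], [0.406, 0.914, -0.0], [0.0, -0.0, -1.0]]
contact_force: [-0.4, 0.7, 0.9]
grip_width: 0.4
gripper_force: 0.0
```

Call:
play_rows(targets=[[1,[0,0,0.35],0],[1,[0,0,0.35],0],[1,[0,0,0.35],0]])

```text
time_s: 3.88
eef_pos: [514.8, -101.9, 107.9]
ee_rot: [[-0.915, 0.404, 0.001], [0.404, 0.915, -0.0], [-0.002, 0.0, -1.0]]
contact_force: [0.2, 0.3, 0.2]
grip_width: 0.6
gripper_force: 0.0
```

```bash
python3 - <<'E'
from h import *
s,im=wrist(); print(s['time_s'],s['eef_pos'],[proj(im,np.array(s['eef_pos'])+[0,0,0])],proj(im,[514.5,-105.5,83]))
f=im['frame'];cv2.imwrite('pics/w2.png',cv2.resize(f[170:320,180:380],None,fx=4,fy=4,interpolation=3))
x=arm.boxes_of(im,'plunger_top');print(x[:2])
t=arm.get_image('scene');cv2.imwrite('pics/s2.png',cv2.resize(t['frame'][160:235,230:330],None,fx=7,fy=7,interpolation=3))
E
```

```text
3.875 [ 514.83948043 -101.86288972  107.87730932] [(np.float64(279.3678355411586), np.float64(259.69418729069815))] (np.float64(273.12533382141015), np.float64(244.89622665090283))
[{'box': [229.1, 210.7, 310.4, 259.6], 'confidence': 0.57}]
```

View pics/w2.png

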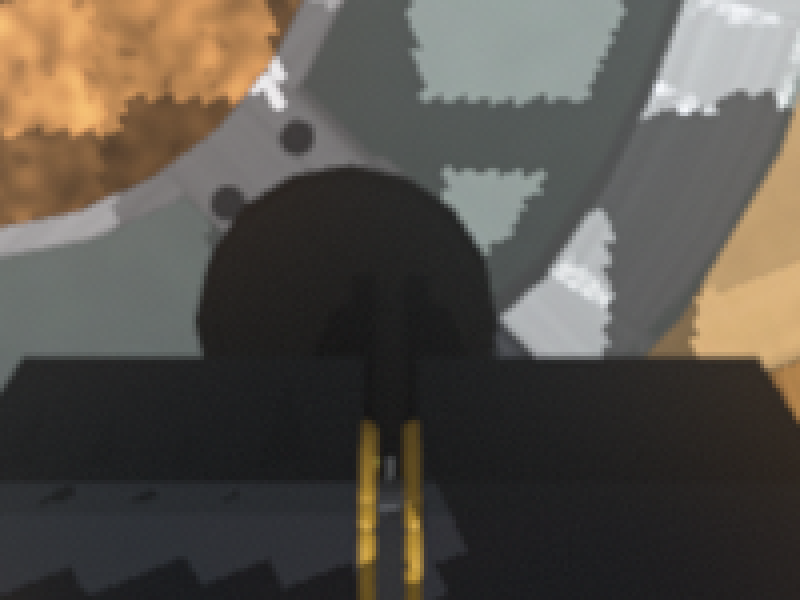

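View pics/s2.png

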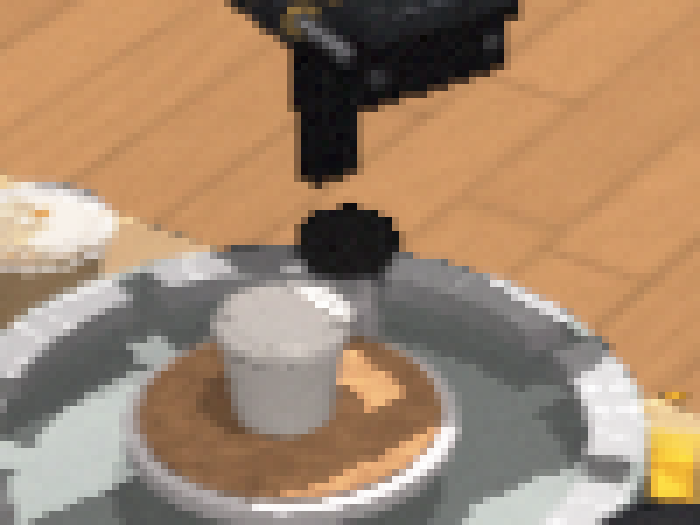

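The wrist crop shows the pad rim spanning crop x 198–497 with its top at y 167. The fingers are centred at x≈390, to the right of the pad's centre and a little below it. The scene crop shows the fingertips (crop 328,180) just left of the pad (350,240).

```bash
python3 - <<'E'
from h import *
from scipy.optimize import least_squares
s,im=wrist(); sc=arm.get_image('scene')
t=np.linspace(0,2*np.pi,180)
def ext(im,c,z): 
    p=np.array([proj(im,[c[0]+22*np.cos(a),c[1]+22*np.sin(a),z]) for a in t]); return p
def r1(c): p=ext(im,c,83.5); return [p[:,0].min()-229.5,p[:,0].max()-304.3,p[:,1].min()-211.75]
a=least_squares(r1,[514,-105]); print(s['eef_pos'],'wrist pad',a.x,a.fun)
# scene: rim left/right/top in px
L,Rr,T=230+300/7,230+399/7,160+204/7
def r2(c): p=ext(sc,c,83.5); return [p[:,0].min()-L,p[:,0].max()-Rr,p[:,1].min()-T]
b=least_squares(r2,[514,-105]); print('scene pad',b.x,b.fun)
print('scene tcp proj crop',[(np.array(proj(sc,s['eef_pos']))-[230,160])*7])
R=np.array(s['ee_rot'])
for c in (a.x,b.x): print(R.T@(np.r_[c,83]-s['eef_pos']))
E
```

```text
[ 515.2789949  -102.43949927  108.4460746 ] wrist pad [ 515.41536277 -110.250654  ] [-0.38291397  0.38344523  0.02086407]
scene pad [ 514.28163366 -114.28283671] [-0.42838453  0.42774151 -0.01970561]
scene tcp proj crop [array([326.59544584, 170.29359505])]
[-3.21406239 -7.09442099 25.45337779]
[ -3.81107882 -11.24019116  25.45379863]
```

Call:
play_rows(targets=[[1,[-0.038,-0.08,0],0],[1,[-0.038,-0.08,0.2],0],[1,[-0.038,-0.08,0.31],0],[1,[-0.038,-0.08,0.31],0]])

```text
time_s: 4.62
eef_pos: [513.5, -109.4, 80.6]
ee_rot: [[-0.914, 0.406, -0.002], [0.406, 0.914, 0.001], [0.003, -0.0, -1.0]]
contact_force: [0.4, 0.3, -0.1]
grip_width: 0.7
gripper_force: 0.0
```

Call:
play_rows(targets=[[1,[0,0,0.025],0],[1,[0,0,0.05],0],[1,[0,0,0.05],0]])

```text
time_s: 5.0
eef_pos: [514.5, -109.7, 78.3]
ee_rot: [[-0.914, 0.406, 0.0], [0.406, 0.914, -0.0], [-0.0, -0.0, -1.0]]
contact_force: [-2.1, -1.1, 3.3]
grip_width: 0.4
gripper_force: 2.0
```

```bash
python3 - <<'E'
from h import *
np.set_printoptions(precision=1,suppress=True)
for i in range(3):
    s,im=wrist(); print(s['time_s'],s['eef_pos'],s['contact_force'],s['wrist_torque'],s['gripper_force'])
print([proj(im,s['eef_pos'])])
f=im['frame'];cv2.imwrite('pics/w3.png',cv2.resize(f[170:320,180:380],None,fx=4,fy=4,interpolation=3))
E
```

```text
5.0 [ 514.5 -109.7   78.3] [-2.1 -1.1  3.3] [-0.1  0.4 -0. ] 1.9651290960609913
5.05 [ 514.5 -109.7   78.3] [-1.6 -1.1  3.8] [-0.   0.4  0. ] 1.9622258003801107
5.1 [ 514.5 -109.7   78.3] [-2.5  0.5  4.5] [-0.1  0.4  0.1] 1.9672594405710697
[(np.float64(279.3694603806277), np.float64(259.6941328023042))]
```

View pics/w3.png

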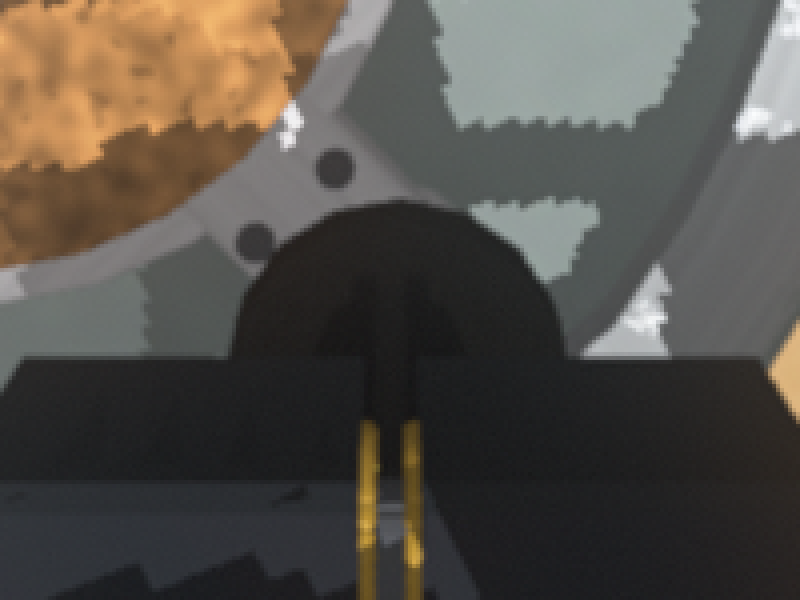

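The pad spans crop x 230–568 with its top at y≈200, and the fingers at x≈390 are within about 1 mm of its centre in tool y. I'll check tool x.

```bash
python3 - <<'E'
from h import *
from scipy.optimize import least_squares
s,im=wrist(); z=s['eef_pos'][2]+3.5
t=np.linspace(0,2*np.pi,360)
row=170+350/4
def r1(c):
    p=np.array([proj(im,[c[0]+22*np.cos(a),c[1]+22*np.sin(a),z]) for a in t])
    q=p[np.argsort(abs(p[:,1]-row))[:6]]
    return [q[:,0].min()-(180+231/4),q[:,0].max()-(180+568/4),p[:,1].min()-220]
a=least_squares(r1,[514,-109],diff_step=1e-3,method='lm'); R=np.array(s['ee_rot'])
print(s['eef_pos'],a.x,a.fun,R.T@(np.r_[a.x,80]-s['eef_pos']))
E
```

```text
[ 514.48185689 -109.71117628   78.2324548 ] [ 514.57492526 -109.54716788] [-1.54291482  1.39926373  0.46738796] [-0.01920398  0.18733081 -1.76757316]
```

The fingers are centred on the pad. Next I press to about 14 mm.

Call:
play_rows(targets=[[1,[0,0,0.05],0],[1,[0,0,0.1],0],[1,[0,0,0.15],0],[1,[0,0,0.15],0],[1,[0,0,0.15],0]])

```text
time_s: 5.82
eef_pos: [514.8, -109.9, 66.6]
ee_rot: [[-0.914, 0.406, 0.001], [0.406, 0.914, -0.001], [-0.001, -0.0, -1.0]]
contact_force: [-3.2, -1.4, 7.6]
grip_width: 0.6
gripper_force: 4.0
```

Call:
play_rows(targets=[[1,[0,0,0.0125],0],[1,[-0.048,-0.058,0.0125],0.033],[1,[-0.097,-0.117,0.0125],0.065],[1,[-0.138,-0.181,0.0125],0.098],[1,[-0.178,-0.246,0.0125],0.131],[1,[-0.21,-0.315,0.0125],0.164],[1,[-0.242,-0.384,0.0125],0.196],[1,[-0.265,-0.456,0.0125],0.229],[1,[-0.287,-0.529,0.0125],0.262],[1,[-0.3,-0.604,0.0125],0.294],[1,[-0.312,-0.679,0.0125],0.327],[1,[-0.315,-0.755,0.0125],0.36]])

```text
time_s: 7.32
eef_pos: [513.8, -175.1, 65.9]
ee_rot: [[-0.417, 0.909, 0.002], [0.909, 0.417, 0.0], [-0.001, 0.002, -1.0]]
contact_force: [-1.3, 1.2, 7.9]
grip_width: 0.5
gripper_force: 4.1
```

```bash
python3 - <<'E'
from h import *
s,im=wrist(); t=arm.get_image('top'); print(s['time_s'],s['eef_pos'],s['contact_force'])
a=cv2.resize(im['frame'][0:320],None,fx=1.4,fy=1.4,interpolation=3)
cv2.imwrite('pics/w4.png',a)
x=arm.boxes_of(im,'plunger_top');print(x[:2]); print(proj(im,[0,0,0]) and [proj(im,[426.8+r*np.cos(np.radians(-25.5)),-140.6+r*np.sin(np.radians(-25.5)),45]) for r in (120,146)])
E
```

```text
7.325 [ 513.83715326 -175.08378048   65.89975235] [-1.29897397  1.21485646  7.85157779]
[{'box': [239.2, 219.7, 319.5, 257.2], 'confidence': 0.6}]
[(np.float64(299.45096175211495), np.float64(283.4702822775476)), (np.float64(326.6496100858826), np.float64(313.899470393145))]
```

View pics/w4.png

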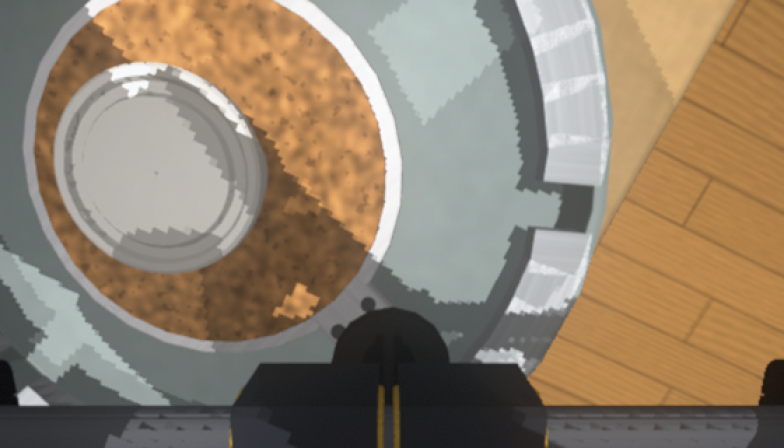

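The wheel has come round with the fingers, and the pot is still in the middle. The start notch shows at (565,206) in the scaled view, so I can measure the remaining angle from it.

```bash
python3 - <<'E'
from h import *
np.set_printoptions(precision=1,suppress=True)
s,im=wrist()
P=lambda u,v,z:onz(im,u/1.4,v/1.4,z)[:2]
q=np.array([P(24,150,54),P(215,352,54),P(402,175,54),P(90,10,54),P(330,30,54),P(60,260,54)])
A=np.c_[2*q,np.ones(6)];c=np.linalg.lstsq(A,(q**2).sum(1),rcond=None)[0];C=c[:2]
print('disc',C,np.sqrt(c[2]+C@C),'pot',P(160,165,98))
ang=lambda d:np.degrees(np.arctan2(d[1],d[0]))
for n in [(540,205),(593,209)]:
    d=P(*n,45)-C; print('notch',ang(d),np.hypot(*d))
e=s['eef_pos'][:2]-C; print('tcp',ang(e),np.hypot(*e))
h=(P(368,304,55)+P(338,331,55))/2-C; print('arm screws mid',ang(h),np.hypot(*h))
E
```

```text
disc [ 429.9 -143.7] 65.85477759368965 pot [ 428.  -138.1]
notch 20.443908652055793 119.86175034313715
notch 20.459028538516147 140.15286474820635
tcp -20.666603751621107 89.68080775526262
arm screws mid -21.321007278775735 70.12442189733713
```

Call:
play_rows(targets=[[1,[-0.025,-0.027,0],0.016],[1,[-0.049,-0.054,0],0.033],[1,[-0.049,-0.054,0],0.033]])

```text
time_s: 7.9
eef_pos: [511.4, -180.6, 65.9]
ee_rot: [[-0.358, 0.934, 0.002], [0.934, 0.358, -0.0], [-0.001, 0.002, -1.0]]
contact_force: [-2.2, 1.3, 7.5]
grip_width: 0.2
gripper_force: 4.1
```

Call:
play_rows(targets=[[1,[0,0,-0.03],0],[1,[0,0,-0.06],0],[1,[0,0,-0.09],0],[1,[0,0,-0.09],0]])

```text
time_s: 8.4
eef_pos: [511.5, -180.5, 72.8]
ee_rot: [[-0.359, 0.933, 0.002], [0.933, 0.359, -0.0], [-0.001, 0.002, -1.0]]
contact_force: [-1.0, 0.0, 6.1]
grip_width: 0.6
gripper_force: 2.9
```

At 7 mm depth the spring force is still on the fingertips, so the key is rising into the notch. I'll keep lifting.

Call:
play_rows(targets=[[1,[0,0,-0.03],0],[1,[0,0,-0.06],0],[1,[0,0,-0.09],0],[1,[0,0,-0.12],0],[1,[0,0,-0.2],0],[1,[0,0,-0.5],0],[1,[0,0,-0.9],0],[1,[0,0,-0.9],0]])

```text
time_s: 9.4
eef_pos: [512.0, -181.2, 146.7]
ee_rot: [[-0.359, 0.933, 0.004], [0.933, 0.359, -0.002], [-0.004, 0.003, -1.0]]
contact_force: [0.4, 0.2, 0.6]
grip_width: 0.7
gripper_force: 0.0
```

Call:
play_rows(targets=[[1,[0.5,0,-0.5],0],[1,[1,1,-1],0],[1,[1,1,-1],0]])

```text
time_s: 9.78
eef_pos: [557.1, -75.5, 224.3]
ee_rot: [[-0.36, 0.933, 0.0], [0.933, 0.36, -0.0], [-0.0, 0.0, -1.0]]
contact_force: [-0.6, -0.2, 0.3]
grip_width: 0.3
gripper_force: 0.0
```

```bash
python3 - <<'E'
from h import *
np.set_printoptions(precision=1,suppress=True)
s=arm.sense(); t=arm.get_image('top'); sc=arm.get_image('scene'); print(s['time_s'],s['eef_pos'],s['contact_force'])
a=cv2.resize(t['frame'][150:290,210:390],None,fx=2.8,fy=2.8,interpolation=3); b=cv2.resize(sc['frame'][170:280,205:350],None,fx=2.0,fy=2.0,interpolation=3)
o=np.zeros((392,800,3),np.uint8); o[:,:504]=a; o[:220,508:798]=b; cv2.imwrite('pics/end.png',o)
for n,im in (('top',t),('sc',sc)):
    for x in arm.boxes_of(im,'plunger_top')[:2]: b=x['box']; print(n,b,x['confidence'],onz(im,(b[0]+b[2])/2,(b[1]+b[3])/2,80))
    print(proj(im,[511.7,-180.,83]),proj(im,[511.7,-180.,70]))
E
```

```text
9.775 [557.1 -75.5 224.3] [-0.6 -0.2  0.3]
top [288.3, 176.5, 305.4, 196.9] 0.78 [ 509.1 -174.3   80. ]
(np.float64(299.21784740950426), np.float64(185.42365677915123)) (np.float64(298.87998461056884), np.float64(186.62753023963776))
sc [289.1, 194.9, 311.0, 216.1] 0.65 [ 492.9 -197.7   80. ]
(np.float64(298.3578734469839), np.float64(199.89030955519956)) (np.float64(298.32830054760325), np.float64(203.7246839683885))
```

View pics/end.png

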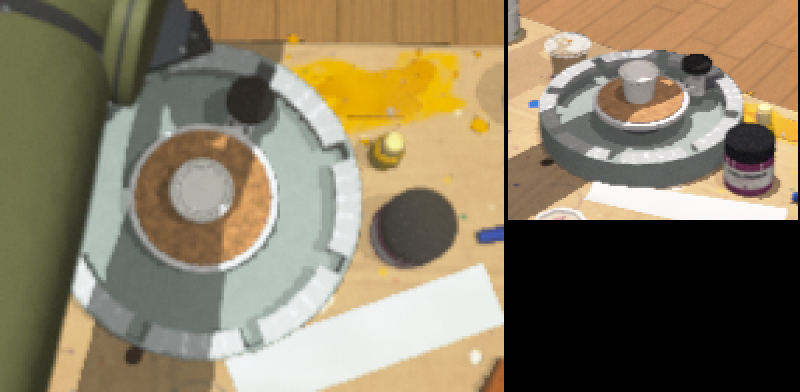

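The pad now stands in the next notch (top crop (251,101), as predicted). The scene view shows it raised, the pot is centred, and the bystanders are untouched.

```bash
python3 -c "
from bench import arm
print(arm.job_done())"
```

```text
the job is handed in; nothing more can be done
None
```

The wheel is turned clockwise by one notch, with the plunger sprung up in the next notch and the pot still in the middle; I handed the job in at about 10 s of the allowed 38 s, and no verdict came back.

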